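Load the sea-glass polisher and start it

ROBOT

A 6-joint arm with a two-finger parallel gripper is mounted at the origin on the work surface. World frame = base frame: x ahead of the robot, y to its left, z up, the work surface at z = 0. Lengths are in m, angles in rad, forces in N, time in s.
With the tool pointing down it reaches from about 0.25 to 0.775 m from the base axis. Payload 4 kg.
Tool frame: the origin (TCP) lies at the very end of the fingers, on their centre line; the grasp point (between the pads) lies r.grasp_offset behind it (r.grasp_offset is the distance from the TCP to the grasp point, in m); z points along the fingers, y is the line along which they close (so a half turn about z gives the same grasp; the last joint's range is limited). The gripper opens to 94 mm and grips with 3 to 60 N. Pads are 16 mm wide; open, the fingers measure 119 mm over their backs; the gripper's body (75 mm by 177 mm) begins 78 mm behind the grasp point.
Start: joints at [-1.409, 0.087, 1.371, -0, 1.684, -0.103], TCP at [0.144, -0.531, 0.206] pointing down, gripper open.
Joint ranges: [-3.1, 3.1], [-0.76, 2.03], [0.27, 2.55], [-1.08, 4.22], [0.17, 2.65], [-2.57, 2.57]. Speed limits (rad/s): [2.79, 2.79, 3.14, 3.14, 3.14, 3.14].

INTERFACE

Orientations are given as a unit quaternion [w, x, y, z].
In Python, from plant import r, eyes gives the robot as it stands.
- The arm moves only by the shell command python3 -m jog 'ROWS' [FORCE]. ROWS is text: rows parted by semicolons, each of 7 numbers parted by spaces: the shift along the tool's x, y, z in m, then the turn, a rotation vector about the tool's x, y, z in rad, then the finger opening in m, from 0 to 0.094. A call has 1 to 20 rows; each row shifts and turns the commanded pose from where the row before left it, along the tool's axes as they then stand; what a row does not reach is not made up. A row lasts 1/8 s, in which the tool goes at most 62.5 mm and 10.7 degrees, less where a joint would pass 70% of its speed; a pose out of reach is approached as far as the arm can. A call is refused whole if a number of a shift passes 0.0625 or a number of a turn 0.188, either way. A call with a gripper value outside its range is refused whole. The fingers move at their own pace and stop on an object; FORCE is the grip in N (left out, the last holds). Time passes only in rows, so rows that do not move let the fingers close. It gives the time, the measured TCP pose, the force, the opening and the grip force at its end, in the units of the state.
- r.sense(): the state, without advancing time (a new reading comes with each control period).
- eyes.snapshot(name): name is "scene" or "top" or "wrist"; returns a dict with "pixels" (400x640x3 uint8, red, green, blue), "fx", "fy", "cx", "cy" (pixels), "R" (3x3) and "t" (3): a world point X has camera coordinates R X + t; the wrist camera has in their place "tool_from_camera" (4x4, takes a point from camera to tool coordinates, whose origin is the TCP and whose axes are the flange's). Camera axes: x right, y down, z forward; pixel columns grow to the right and rows downward; lengths in m; the calibration is good to about 2 mm. The wrist camera is an equidistant fisheye: a pixel r from the principal point sees the ray r / f radians off the axis. A picture is of the moment at which its call begins: read the wrist's pose just before it. There is no depth.
- r.sign_off(): hands the job in; it is judged then, once.
The state is a dict: "t": time; "joint_positions": joint angles; "dq": joint speeds; "joint_torque": joint torques, N m; "position": TCP position; "ee_rot": TCP orientation; "wrist_force": force on the tool from outside, world axes, zero at the start; "moment": the same for the moment, N m; "opening": opening from 0.0 (shut) to 1.0 (fully open); "grip_force": force on a finger pad.
Only numpy, scipy, OpenCV 4.12 (cv2) and the standard library are available. Lean on these libraries where they do the work, as an engineer would, in place of code of your own. Each camera call takes 0.05 s, during which the arm holds its last target. There are 200 camera calls.

TASK

The little desktop polisher has been left switched on: slide its switch off before loading it. Gather the loose glass pebbles from the mat into the scoop tray with the others, tip the whole trayful into the polisher's bowl, and set the empty tray back flat on the mat; then slide the switch on again. Leave the ceramic tile and the other things on the table where they are.

Things in the scene. Friction and masses are not known exactly. Their poses are not given: they have to be found in the camera images.
- polisher: desktop vibratory polisher, fixed to the table: teal housing 280 x 180 mm (x, y) with a flat deck 55 mm high; origin at the centre of its underside. On it a light-grey open bowl, outer radius 88 mm, rim 125 mm above the table, centre 45 mm to +x of the origin; the slide switch is in the grey deck plate at the other end (x = -95 mm)
- bowl (a point): centre of the bowl's inner floor, 65 mm above the table; inside the bowl is 60 mm deep, inner radius about 62 mm at the floor and 84 mm at the rim, with a small cone (base radius 18 mm, 30 mm high) in the middle
- switch (a joint): travel of the polisher's flush slide switch in m: 0 = off, 0.012 = on; on is towards the polisher's own +y (left when looking from the switch end to the bowl; red shows beside the slider when off, green when on). A detent holds it at either end: about 5 N slides it past the middle, then it runs on to the end by itself
- ridge (a point): middle of the top of the switch's white ridge, which is all that stands above the deck: 5 mm wide in the sliding direction (polisher's y), 16 mm long across it (polisher's x), 5 mm high, so this point lies 60 mm above the table; it moves with the slider
- mat: grey work mat, fixed, 260 x 360 mm (x, y), 3 mm thick; origin at the centre of its underside
- tray: aluminium scoop tray, 115 mm long (x) x 64 mm wide (y) x 30 mm high, walls and floor 3 mm thick, 70 to 120 g empty; closed at the +x end, open mouth with a ramped lip 3.5 mm high at the -x end; origin at the centre of its underside. Can be gripped across its width. Glass slides out at 35 to 50 degrees; tip 60 to 75 to empty it, and shake if some jams
- mouth (a point): middle of the tray's open pouring edge, at the -x end, 57.5 mm from the tray's origin and 3 mm above its underside
- in1: frosted glass pebble, a chunky rounded block 24 x 18 x 14 mm (along its own x, y, z), 14 g; origin at the centre of its underside, z up when it lies flat; starts in the tray
- in2: frosted glass pebble, a chunky rounded block 24 x 18 x 14 mm (along its own x, y, z), 14 g; origin at the centre of its underside, z up when it lies flat; starts in the tray
- in3: frosted glass pebble, a chunky rounded block 24 x 18 x 14 mm (along its own x, y, z), 14 g; origin at the centre of its underside, z up when it lies flat; starts in the tray
- glass1: frosted glass pebble, a chunky rounded block 24 x 18 x 14 mm (along its own x, y, z), 14 g; origin at the centre of its underside, z up when it lies flat; starts loose on the mat (absent in some runs)
- glass2: frosted glass pebble, a chunky rounded block 24 x 18 x 14 mm (along its own x, y, z), 14 g; origin at the centre of its underside, z up when it lies flat; starts loose on the mat (absent in some runs)
- glass3: frosted glass pebble, a chunky rounded block 24 x 18 x 14 mm (along its own x, y, z), 14 g; origin at the centre of its underside, z up when it lies flat; starts loose on the mat (absent in some runs)
- glass4: frosted glass pebble, a chunky rounded block 24 x 18 x 14 mm (along its own x, y, z), 14 g; origin at the centre of its underside, z up when it lies flat; starts loose on the mat (absent in some runs)
- glass5: frosted glass pebble, a chunky rounded block 24 x 18 x 14 mm (along its own x, y, z), 14 g; origin at the centre of its underside, z up when it lies flat; starts loose on the mat (absent in some runs)
- glass6: frosted glass pebble, a chunky rounded block 24 x 18 x 14 mm (along its own x, y, z), 14 g; origin at the centre of its underside, z up when it lies flat; starts loose on the mat (absent in some runs)
- tile: blue-and-white ceramic tile 22 x 22 x 7 mm lying on the mat beside the glass; stays where it is; origin under its centre
- tweezers: steel tweezers, 130 mm long (x), 16 mm wide, 6 mm thick, on the table beyond the mat; bystander, origin under its middle
- brooch_card: kraft card 50 x 85 mm (x, y) with a mosaic brooch, 12 mm high in all, on the near side of the mat; bystander, origin under its middle
- glue: small white glue bottle, 32 mm across, 90 mm tall, standing beyond the mat; bystander, origin under its middle
- phone: black phone 155 x 75 x 9 mm (x, y, z); bystander, origin under its middle
- chip_box: clear lidded box of green chips 102 x 72 x 39 mm (x, y, z); bystander, origin under its middle
There are look-alikes about, which are no part of the job. Leave any purple look-alike of the tray alone.

How it is judged:
By the outcome, as a careful person would: the job done as asked, in the order asked, and still so for the second after the job is handed in, with the robot touching nothing.
Of glass1, glass2, glass3, glass4, glass5, glass6 only 3 to 5 are there at a start; the rules pass over those that are not, and their reading is None.
At some moment in a run one of glass1, glass2, glass3, glass4, glass5, glass6 may be knocked a few centimetres aside while the robot is not near it.
It also fails if it takes over 210 s, if anything falls off the work surface, if the arm or the gripper's body presses on something with over 40 N, if the wrist force passes 120 N, or if a joint passes its speed limit or range.

## Working session

There is one attempt and no reset: what is moved stays moved. The work goes in short steps, Python scripts to look and compute and a shell command to move; the robot and the scene stay as the last step left them, time stands still between calls to the robot, and variables do not carry over. Pictures are saved under pics/ and viewed, at most 14 in all, crops included, and the job is handed in when it is done.

```bash
ls; mkdir -p pics
python3 - <<'E'
from plant import r, eyes
import cv2
print(r.sense()); print(r.grasp_offset)
for n in ("scene","top"):
    s=eyes.snapshot(n); cv2.imwrite(f"pics/{n}0.png",s["pixels"][:,:,::-1]); print({k:v for k,v in s.items() if k!="pixels"})
E
```

```text
pics
{'t': 0.0, 'joint_positions': array([-1.40909575e+00,  8.79229472e-02,  1.37223610e+00, -1.05207974e-05,
        1.68357483e+00, -1.03123859e-01]), 'dq': array([-6.39436554e-04,  5.43151333e-04,  2.08222197e-03, -4.73392577e-05,
        1.88450564e-03, -8.28377510e-04]), 'joint_torque': array([-6.01548836e-04, -3.40187144e+01, -3.02424073e+01,  7.17785326e-02,
        3.28665320e-02, -1.51470349e-04]), 'position': array([ 0.14384899, -0.53029696,  0.2043309 ]), 'ee_rot': array([-1.06999562e-03,  9.91245813e-01,  1.32024969e-01, -3.65772341e-05]), 'wrist_force': array([ 1.33591469, -0.0967033 ,  0.06845111]), 'moment': array([0.08524139, 0.01929345, 0.01026643]), 'grip_force': 0.0, 'opening': 1.0021327082202056}
0.0188
{'fx': 378.87516261855836, 'fy': 378.87516261855836, 'cx': 317.3598428148548, 'cy': 194.8761907440481, 'R': array([[-0.53176854,  0.84687927, -0.00420843],
       [ 0.51302462,  0.31817438, -0.79722695],
       [-0.67381597, -0.42609924, -0.60366504]]), 't': array([ 0.27709718, -0.21043097,  1.44482161])}
{'fx': 435.55040889865444, 'fy': 435.55040889865444, 'cx': 305.73756280584735, 'cy': 208.98360074167107, 'R': array([[ 0.00645301, -0.99993385, -0.0095213 ],
       [-0.99532722, -0.00550535, -0.09640236],
       [ 0.09634356,  0.0100989 , -0.99529691]]), 't': array([-2.55636857e-05,  4.87061363e-01,  1.48879839e+00])}
```

View pics/top0.png

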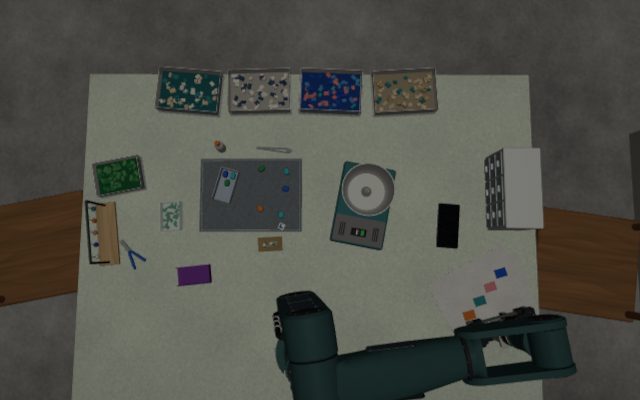

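View pics/scene0.png

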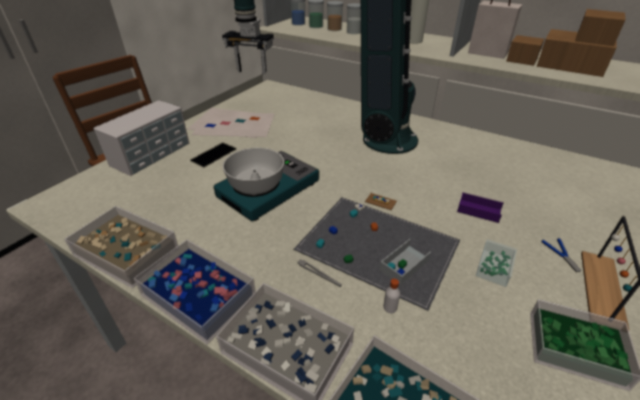

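Top view: the tray, in grey aluminium, is at (226,184). Its look-alike is the purple tray at (194,274), which I leave alone. The loose glass is green (262,169), teal (286,171), blue (285,189), orange (260,209) and teal (281,214). The tile is at (281,227), with the bowl at (368,189) and the switch at (358,232). Coloured swatches at (500,272) and nearby, and the chips in the boxes, aren't pebbles. One close crop will check this.

```bash
cat > h.py <<'E'
import numpy as np, cv2
from scipy.spatial.transform import Rotation as Ro
from plant import r, eyes
def bright(im,g=1.8): return np.clip(im.astype(float)*g,0,255).astype(np.uint8)
def save(name,px,box=None,k=1,g=1.8):
    im=px[:,:,::-1]
    if box: im=im[box[1]:box[3],box[0]:box[2]]
    cv2.imwrite(f"pics/{name}.png",cv2.resize(bright(im,g),None,fx=k,fy=k,interpolation=cv2.INTER_CUBIC))
def ray(s,u,v,pose=None):
    if "R" in s:
        d=np.array([(u-s["cx"])/s["fx"],(v-s["cy"])/s["fy"],1]); return -s["R"].T@s["t"], s["R"].T@d
    a=np.array([u-s["cx"],v-s["cy"]]); rr=np.hypot(*a); th=rr/s["fx"]
    d=np.array([*(a/max(rr,1e-9)*np.sin(th)),np.cos(th)])
    p,q=pose; W=Ro.from_quat(np.roll(q,-1)).as_matrix(); T=s["tool_from_camera"]
    return p+W@T[:3,3], W@T[:3,:3]@d
def onto(s,u,v,z,pose=None):
    o,d=ray(s,u,v,pose); return (o+d*(z-o[2])/d[2])[:2]
def pose(): 
    q=r.sense(); return q["position"],q["ee_rot"]
def wsnap():
    p=pose(); return eyes.snapshot("wrist"),p
def blobs(px,thr=60,amin=8):
    hsv=cv2.cvtColor(px,cv2.COLOR_RGB2HSV); m=((hsv[:,:,1]>thr*1.5)&(hsv[:,:,2]>45)).astype(np.uint8)
    n,_,st,c=cv2.connectedComponentsWithStats(m); return [(c[i],st[i],) for i in range(1,n) if st[i,4]>=amin]
def totool(dw):
    q=r.sense()["ee_rot"]; return Ro.from_quat(np.roll(q,-1)).inv().apply(dw)
E
python3 - <<'E'
from h import *
s=eyes.snapshot("top"); px=s["pixels"]; save("c1",px,(195,150,405,255),3.8)
sub=px.copy(); sub[:152]=0; sub[252:]=0; sub[:,:200]=0; sub[:,302:]=0
for c,st in blobs(sub,45,6): print(c.round(1),st[2:],px[int(c[1]),int(c[0])],onto(s,*c,.012).round(4))
for n,u,v,z in [("tray",226,184,.03),("bowl",368,189,.1),("sw",358,232,.06),("tile",281,227,.01)]: print(n,onto(s,u,v,z))
E
```

```text
[260.9 167.9] [ 7  7 29] [23 65 35] [0.6332 0.1625]
[286.1 170.9] [ 5  7 34] [30 91 92] [0.6228 0.0734]
[224.8 173.7] [ 7  8 38] [15 40 90] [0.6118 0.2896]
[232.4 175.3] [ 6  7 34] [28 88 89] [0.6061 0.2629]
[226.4 182.3] [ 6  6 27] [22 67 35] [0.581  0.2832]
[285.1 188.2] [ 7  7 38] [18 43 93] [0.5612 0.076 ]
[259.7 208. ] [ 7  7 36] [110  60  23] [0.4906 0.1643]
[280.7 214.2] [ 6  7 35] [30 91 92] [0.4695 0.0905]
[269.6 243.7] [ 24  15 300] [74 98 86] [0.3663 0.1278]
tray [0.57230779 0.28110711]
bowl [ 0.54716299 -0.20330013]
sw [ 0.40663867 -0.17395225]
tile [0.42469027 0.08899321]
```

View pics/c1.png

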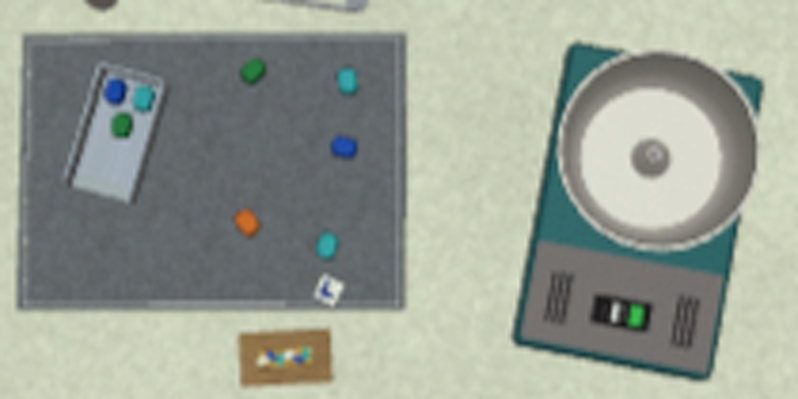

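The crop (3.8x, origin 195,150) confirms the choice. There are five loose pebbles: green (253,69), teal (347,81), blue (344,147), orange (247,222) and teal (327,244). The patterned tile is at (329,290). The aluminium tray's closed end is at (130,72) and its mouth at (100,193), facing the robot. Green shows beside the slider at (615,313), so the switch is on.

```bash
cat >> h.py <<'E'
def plan(x,y,z,psi=None,step=.045):
    q=r.sense(); W=Ro.from_quat(np.roll(q["ee_rot"],-1)).as_matrix(); d=W.T@(np.array([x,y,z])-q["position"])
    n=int(np.ceil(np.linalg.norm(d)/step)); c=np.arctan2(W[1,0],W[0,0])
    print("shift",d.round(4),"n",n,"each",(d/max(n,1)).round(4),"psi",c.round(4),"turn z",None if psi is None else np.round(c-psi,4),"j6",q["joint_positions"][5].round(2))
E
python3 - <<'E'
from h import *
s=eyes.snapshot("top"); px=s["pixels"]; g=px[225:240,345:372].astype(int)
w=(g.min(2)>125); ys,xs=np.nonzero(w); print(len(xs)); u,v=xs.mean()+345,ys.mean()+225
gr=(g[:,:,1]-g[:,:,0]>50); yg,xg=np.nonzero(gr); print(xg.mean()+345,yg.mean()+225,len(xg))
R=onto(s,u,v,.059); C=onto(s,366.6,190.3,.095); print(u,v,R,C)
h=cv2.cvtColor(px,cv2.COLOR_RGB2HSV); m=((h[...,0]>80)&(h[...,0]<105)&(h[...,1]>120)&(h[...,2]>40)).astype(np.uint8); m[:150]=0;m[255:]=0;m[:,:320]=0;m[:,410:]=0
# left edge line of housing
P=[onto(s,np.nonzero(m[y])[0].min()-.5,y,.055) for y in range(172,206)]
P=np.array(P); k=np.polyfit(P[:,0],P[:,1],1); print("yaw edge",np.arctan(k[0]))
# tray corners crop
for a,b in [(102,62),(165,78),(135,200),(70,183)]: print("tray",onto(s,a/3.8+195,b/3.8+150,.03))
plan(R[0],R[1],.12,-.19)
E
```

```text
0
362.0 232.69230769230768 13
nan nan [nan nan] [ 0.5435082  -0.19929928]<stdin>:3: RuntimeWarning: Mean of empty slice.
  ret = ret.dtype.type(ret / rcount)
Traceback (most recent call last):
ValueError: zero-size array to reduction operation minimum which has no identity
```

Run:
```python
from h import *
s=eyes.snapshot("top"); px=s["pixels"]
R=onto(s,356.9,232.4,.059); C=onto(s,366.6,190.3,.095); print(R,C,np.arctan2(*(C-R)[::-1]))
P=np.array([onto(s,195+a/3.8,150+b/3.8,.055) for a,b in [(573,45),(517,342)]]); d=P[0]-P[1]; print("yaw",np.arctan2(d[1],d[0]))
for a,b in [(102,62),(165,78),(135,200),(70,183)]: print("tray",onto(s,a/3.8+195,b/3.8+150,.03))
plan(R[0],R[1],.15,-.19)
```

```text
[ 0.40531366 -0.17035352] [ 0.5435082  -0.19929928] -0.20647173315361564
yaw -0.18563118396474268
tray [0.63470551 0.29718099]
tray [0.6200579  0.23879791]
tray [0.50711499 0.26380645]
tray [0.52242308 0.32366989]
shift [ 0.3466 -0.2792  0.0552] n 10 each [ 0.0347 -0.0279  0.0055] psi 0.2648 turn z 0.4548 j6 -0.1
```

```bash
python3 -m jog '.0347 -.028 .0055 0 0 0 .024;.0347 -.028 .0055 0 0 0 .024;.0347 -.028 .0055 0 0 0 .024;.0347 -.028 .0055 0 0 0 .024;.0347 -.028 .0055 0 0 0 .024;.0347 -.028 .0055 0 0 0 .024;.0347 -.028 .0055 0 0 0 .024;.0347 -.028 .0055 0 0 0 .024;.0347 -.028 .0055 0 0 0 .024;.0347 -.028 .0055 0 0 0 .024;0 0 0 0 0 .15 .024;0 0 0 0 0 .15 .024;0 0 0 0 0 .15 .024;0 0 0 0 0 0 .024'
python3 - <<'E'
from h import *
s,p=wsnap(); save("w1",s["pixels"],None,1.2); print(p,s["tool_from_camera"],s["fx"])
plan(.4053,-.1703,.15,-.185)
E
```

```text
t: 2.0
position: [0.4055, -0.1697, 0.1504]
ee_rot: [-0.0, 0.996, -0.092, -0.0]
wrist_force: [-0.2, 0.2, 0.2]
opening: 0.255
grip_force: 0.0
(array([ 0.40549433, -0.16967332,  0.15038644]), array([-1.43913716e-05,  9.95802309e-01, -9.15300890e-02, -6.76590929e-05])) [[ 8.27765854e-04 -9.61839956e-01 -2.73611428e-01  8.05333539e-02]
 [ 9.99999538e-01  9.30070271e-04 -2.44190373e-04 -1.89414008e-04]
 [ 4.89349913e-04 -2.73611100e-01  9.61840281e-01 -1.79539633e-01]
 [ 0.00000000e+00  0.00000000e+00  0.00000000e+00  1.00000000e+00]] 309.70691628693146
shift [-0.0001  0.0006  0.0004] n 1 each [-0.0001  0.0006  0.0004] psi -0.1826 turn z 0.0024 j6 1.23
```

View pics/w1.png

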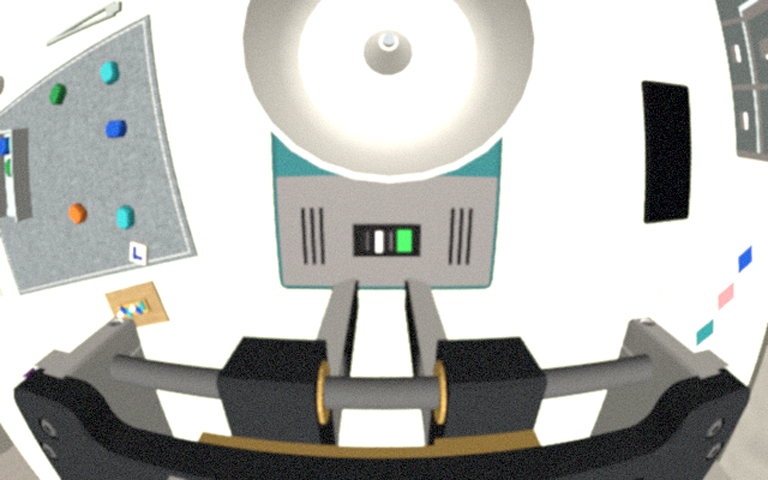

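The wrist view (1.2x) shows the white ridge at (379,241) with green on its right. The deck edges are square to the image, so the yaw matches. The cone tip is at (389,40).

Run:
```python
from h import *
s,p=wsnap(); R=onto(s,379/1.2,241/1.2,.059,p); print(R, onto(s,389/1.2,41/1.2,.095,p))
plan(R[0],R[1],.0575,-.185)
```

```text
[ 0.40971076 -0.16863338] [ 0.54600132 -0.2003354 ]
shift [ 0.0039 -0.0019  0.0929] n 3 each [ 0.0013 -0.0006  0.031 ] psi -0.183 turn z 0.002 j6 1.23
```

```bash
python3 -m jog '.002 -.001 .03 0 0 0 .024;.002 -.001 .03 0 0 0 .024;0 0 .02 0 0 0 .024;0 0 .0125 0 0 0 .024;0 0 0 0 0 0 .024'
python3 -m jog '0 .005 0 0 0 0 .024;0 .004 0 0 0 0 .024;0 .003 0 0 0 0 .024;0 .003 0 0 0 0 .024;0 .003 0 0 0 0 .024;0 .002 0 0 0 0 .024;0 0 0 0 0 0 .024'
python3 -m jog '0 -.010 0 0 0 0 .024;0 0 -.03 0 0 0 .024;0 0 -.05 0 0 0 .024;0 0 -.05 0 0 0 .05;0 0 0 0 0 0 .05'
python3 - <<'E'
from h import *
s,p=wsnap(); px=s["pixels"]; h=cv2.cvtColor(px,cv2.COLOR_RGB2HSV); sub=h[120:230,250:400]
for n,m in [("green",(abs(sub[...,0].astype(int)-60)<15)),("red",((sub[...,0]<8)|(sub[...,0]>172)))]: 
    m=m&(sub[...,1]>120)&(sub[...,2]>60); y,x=np.nonzero(m); print(n,len(x), (x.mean()+250,y.mean()+120) if len(x) else 0)
sub=px.copy(); h2=cv2.cvtColor(px,cv2.COLOR_RGB2HSV)
plan(.49,.1643,.20,-.18)
E
```

```text
t: 2.72
position: [0.4093, -0.1683, 0.0573]
ee_rot: [-0.0, 0.996, -0.092, -0.001]
wrist_force: [-0.5, 0.6, 0.6]
opening: 0.256
grip_force: 0.0
t: 3.6
position: [0.4059, -0.1886, 0.0577]
ee_rot: [0.0, 0.996, -0.093, -0.0]
wrist_force: [-0.2, 0.4, -0.1]
opening: 0.258
grip_force: 0.0
t: 4.22
position: [0.4105, -0.1792, 0.193]
ee_rot: [0.002, 0.996, -0.092, 0.005]
wrist_force: [0.4, -0.5, -0.5]
opening: 0.429
grip_force: 0.0
green 0 0
red 212 (np.float64(300.5), np.float64(196.5))
shift [ 0.0166 -0.3518 -0.0104] n 8 each [ 0.0021 -0.044  -0.0013] psi -0.1846 turn z -0.0046 j6 1.22
```

Switch is off: red now shows, with no green. Next is a look over the mat.

```bash
python3 -m jog '.001 -.038 -.012 0 0 0 .05;.001 -.038 -.012 0 0 0 .05;.001 -.038 -.012 0 0 0 .05;.001 -.038 -.012 0 0 0 .05;.001 -.038 -.012 0 0 0 .05;.001 -.038 -.012 0 0 0 .05;.001 -.038 -.012 0 0 0 .05;.001 -.038 -.012 0 0 0 .05;0 0 0 0 0 0 .05;0 0 0 0 0 0 .05'
cat >> h.py <<'E'
def pebbles(s,p=None,amin=60,z=.010):
    """coloured blobs -> (world centre, long-axis yaw, area, hue)"""
    px=s["pixels"]; h=cv2.cvtColor(px,cv2.COLOR_RGB2HSV); m=((h[...,1]>130)&(h[...,2]>50)).astype(np.uint8)
    m=cv2.morphologyEx(m,cv2.MORPH_OPEN,np.ones((3,3),np.uint8))
    out=[]
    for c in cv2.findContours(m,cv2.RETR_EXTERNAL,cv2.CHAIN_APPROX_NONE)[0]:
        a=cv2.contourArea(c)
        if a<amin: continue
        W=np.array([onto(s,*q,z,p) for q in c[:,0].astype(float)],np.float32)
        (cx,cy),(w,hh),_=R=cv2.minAreaRect(W*1000); e=cv2.boxPoints(R)
        d=e[1]-e[0] if np.linalg.norm(e[1]-e[0])>np.linalg.norm(e[2]-e[1]) else e[2]-e[1]
        if not(.36<cx/1000<.70 and .03<cy/1000<.38): continue
        M=cv2.moments(c); u,v=M["m10"]/M["m00"],M["m01"]/M["m00"]
        out.append((np.round([cx/1000,cy/1000],4),round(float(np.arctan2(d[1],d[0])),2),np.round(sorted((w,hh)),1),int(h[int(v),int(u),0]),np.round([u,v],0)))
    return out
E
python3 - <<'E'
from h import *
s,p=wsnap(); print(p[0]); save("w2",s["pixels"],None,1.2,1.3)
for b in pebbles(s,p): print(*b)
E
```

```text
t: 5.52
position: [0.4711, 0.1186, 0.2821]
ee_rot: [0.001, 0.996, -0.092, -0.002]
wrist_force: [-0.1, 0.0, 0.0]
opening: 0.53
grip_force: 0.0
[0.47113023 0.11862673 0.28206228]
[0.47  0.091] -0.18 [14.8 21.1] 90 [336. 167.]
[0.4914 0.1656] 0.67 [17.1 21.4] 14 [284. 162.]
[0.5814 0.2847] -0.23 [15.1 18.5] 68 [196. 121.]
[0.5624 0.0768] 1.4 [16.1 21.6] 108 [335. 103.]
[0.6073 0.2656] -0.34 [14.1 20.2] 90 [204. 101.]
[0.6143 0.2921] -0.21 [17.1 20.5] 110 [188. 102.]
[0.6344 0.1624] -0.7 [15.7 20.3] 68 [267.  67.]
[0.6241 0.0741] -0.17 [15.8 21. ] 90 [328.  62.]
```

View pics/w2.png

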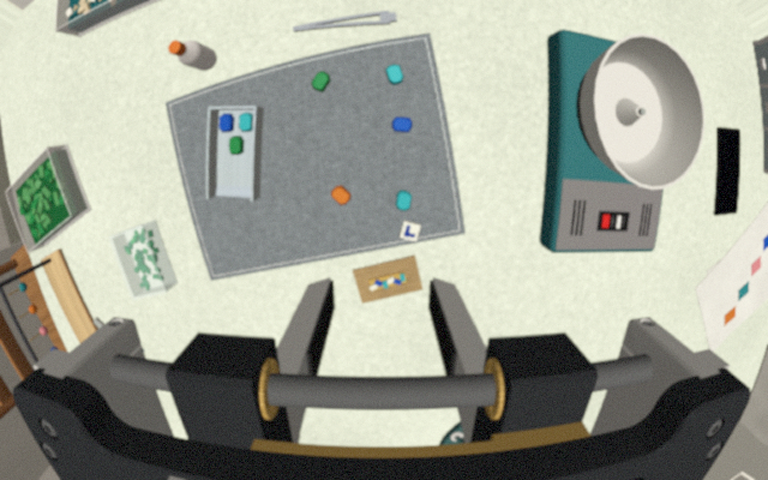

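The mat view (1.2x) shows the five loose pebbles at (404,200), (341,195), (402,124), (320,81) and (395,74). The tray is at (235,150) with three pebbles inside, and red shows on the switch. First pick is the near teal pebble.

```bash
python3 - <<'E'
from h import *
plan(.470,.0908,.005)
E
python3 -m jog '.001 .007 .05 0 0 0 .045;.001 .007 .05 0 0 0 .045;.001 .007 .05 0 0 0 .045;.001 .006 .05 0 0 0 .045;0 0 .045 0 0 0 .045;0 0 .027 0 0 0 .045;0 0 0 0 0 0 .045;0 0 .005 0 0 0 .045;0 0 0 0 0 0 .0;0 0 0 0 0 0 .0;0 0 0 0 0 0 .0;0 0 0 0 0 0 0' 10
python3 - <<'E'
from h import *
plan(.470,.0908,.005)
E
```

```text
shift [0.0047 0.0268 0.2774] n 7 each [0.0007 0.0038 0.0396] psi -0.1859 turn z None j6 1.89
t: 7.08
position: [0.4713, 0.0917, 0.0077]
ee_rot: [-0.0, 0.996, -0.092, 0.001]
wrist_force: [-0.6, 0.6, 1.8]
opening: 0.191
grip_force: 10.0
shift [-0.0012  0.0012  0.0027] n 1 each [-0.0012  0.0012  0.0027] psi -0.185 turn z None j6 1.83
```

```bash
python3 -m jog '0 0 -.04 0 0 0 0;0 0 -.05 0 0 0 0;.0086 -.0363 0 0 0 0 0;.0086 -.0363 0 0 0 0 0;.0086 -.0363 0 0 0 0 0;.0086 -.0363 0 0 0 0 0;.0086 -.0363 0 0 0 0 0;.0086 -.0363 0 0 0 0 0;0 0 .03 0 0 0 0;0 0 .02 0 0 0 0;0 0 .01 0 0 0 0;0 0 0 0 0 0 0'
python3 - <<'E'
from h import *
plan(.5622,.2964,.037)
E
```

```text
t: 8.57
position: [0.561, 0.2956, 0.036]
ee_rot: [0.0, 0.996, -0.093, -0.001]
wrist_force: [0.3, -0.6, -1.7]
opening: 0.193
grip_force: 10.0
shift [ 0.001 -0.001 -0.001] n 1 each [ 0.001 -0.001 -0.001] psi -0.1858 turn z None j6 2.15
```

```bash
python3 -m jog '0 0 0 0 0 0 .026;0 0 0 0 0 0 .026;0 0 -.03 0 0 0 .03;0 0 -.05 0 0 0 .045;0 0 -.04 0 0 0 .045;.0069 .0358 0 0 0 0 .045;.0069 .0358 0 0 0 0 .045;.0069 .0358 0 0 0 0 .045;.0069 .0358 0 0 0 0 .045;.0069 .0358 0 0 0 0 .045;.0069 .0358 0 0 0 0 .045;0 0 0 0 0 0 .045'
python3 - <<'E'
from h import *
s,p=wsnap()
for b in pebbles(s,p): print(*b)
plan(.5622,.0767,.005)
E
```

```text
t: 10.07
position: [0.5632, 0.0753, 0.158]
ee_rot: [0.0, 0.996, -0.094, 0.001]
wrist_force: [-0.4, 0.8, 0.2]
opening: 0.479
grip_force: 0.0
[0.368  0.2366] -0.35 [17.8 30.8] 19 [231. 343.]
[0.4288 0.2177] -0.76 [13.2 33.5] 20 [231. 307.]
[0.557  0.3031] 0.78 [20.5 21.6] 91 [143. 229.]
[0.5807 0.2863] -0.36 [16.6 22.6] 69 [148. 209.]
[0.5622 0.077 ] 1.38 [16.9 20.8] 110 [317. 191.]
[0.6057 0.2693] -0.22 [12.3 19.8] 90 [153. 187.]
[0.6127 0.294 ] -0.34 [20.2 22.7] 109 [136. 186.]
[0.6341 0.1627] -0.72 [16.7 22.6] 69 [227. 143.]
[0.6244 0.0744] 0.13 [16.3 21.8] 90 [308. 135.]
shift [-0.0011  0.0004  0.1528] n 4 each [-0.0003  0.0001  0.0382] psi -0.1874 turn z None j6 1.79
```

```bash
python3 -m jog '-.001 0 .05 0 0 0 .045;0 0 .05 0 0 0 .045;0 0 .035 0 0 0 .045;0 0 .013 0 0 0 .045;0 0 .004 0 0 0 .045;0 0 0 0 0 0 0;0 0 0 0 0 0 0;0 0 0 0 0 0 0;0 0 0 0 0 0 0' 10
python3 -m jog '0 0 -.04 0 0 0 0;0 0 -.05 0 0 0 0;-.0083 -.038 0 0 0 0 0;-.0083 -.038 0 0 0 0 0;-.0083 -.038 0 0 0 0 0;-.0083 -.038 0 0 0 0 0;-.0083 -.038 0 0 0 0 0;0 0 .03 0 0 0 0;0 0 .02 0 0 0 0;0 0 .01 0 0 0 0;0 0 0 0 0 0 0'
python3 - <<'E'
from h import *
plan(.5564,.271,.037)
E
```

```text
t: 11.25
position: [0.563, 0.0777, 0.0066]
ee_rot: [-0.0, 0.996, -0.093, 0.002]
wrist_force: [-0.2, 0.1, 4.4]
opening: 0.255
grip_force: 10.0
t: 12.62
position: [0.5559, 0.2715, 0.0346]
ee_rot: [0.0, 0.996, -0.093, -0.0]
wrist_force: [-0.1, -0.1, -0.1]
opening: 0.264
grip_force: 9.7
shift [ 0.0005  0.0004 -0.0024] n 1 each [ 0.0005  0.0004 -0.0024] psi -0.186 turn z None j6 2.12
```

```bash
python3 -m jog '0 0 0 0 0 0 .032;0 0 0 0 0 0 .032;0 0 -.03 0 0 0 .034;0 0 -.05 0 0 0 .045;0 0 -.04 0 0 0 .045;.0173 .0302 0 0 0 0 .045;.0173 .0302 0 0 0 0 .045;.0173 .0302 0 0 0 0 .045;.0173 .0302 0 0 0 0 .045;.0173 .0302 0 0 0 0 .045;.0173 .0302 0 0 0 0 .045;0 0 0 0 0 0 .045'
python3 - <<'E'
from h import *
s,p=wsnap()
for b in pebbles(s,p): print(*b)
plan(.6244,.0744,.005)
E
```

```text
t: 14.12
position: [0.6253, 0.0724, 0.1549]
ee_rot: [0.0, 0.996, -0.094, 0.0]
wrist_force: [-0.8, 0.8, -0.5]
opening: 0.48
grip_force: 0.0
[0.4358 0.2309] -0.35 [17.6 38.2] 19 [231. 342.]
[0.4853 0.2175] -0.65 [14.1 51. ] 21 [230. 311.]
[0.5518 0.2973] 1.39 [20.9 39.2] 107 [161. 275.]
[0.5802 0.2857] -0.41 [16.5 23.4] 69 [160. 256.]
[0.6031 0.2693] -0.37 [11.6 17.8] 90 [165. 238.]
[0.6094 0.2947] 1.18 [19.1 20. ] 109 [147. 236.]
[0.6242 0.0743] 0.07 [16.4 23.5] 90 [316. 192.]
[0.6721 0.1735] -0.84 [16.1 22.2] 70 [219. 167.]
shift [-0.0005 -0.0003  0.15  ] n 4 each [-0.0001 -0.0001  0.0375] psi -0.1874 turn z None j6 1.79
```

```bash
python3 -m jog '0 0 .05 0 0 0 .045;0 0 .05 0 0 0 .045;0 0 .035 0 0 0 .045;0 0 .011 0 0 0 .045;0 0 .003 0 0 0 .045;0 0 0 0 0 0 0;0 0 0 0 0 0 0;0 0 0 0 0 0 0;0 0 0 0 0 0 0' 10
python3 -m jog '0 0 -.04 0 0 0 0;0 0 -.05 0 0 0 0;-.0167 -.0352 0 0 0 0 0;-.0167 -.0352 0 0 0 0 0;-.0167 -.0352 0 0 0 0 0;-.0167 -.0352 0 0 0 0 0;-.0167 -.0352 0 0 0 0 0;0 0 .03 0 0 0 0;0 0 .02 0 0 0 0;0 0 .008 0 0 0 0;0 0 0 0 0 0 0'
python3 - <<'E'
from h import *
plan(.575,.2626,.036)
E
```

```text
t: 15.3
position: [0.6255, 0.0748, 0.0073]
ee_rot: [-0.0, 0.996, -0.093, 0.001]
wrist_force: [-1.4, -0.2, 3.7]
opening: 0.188
grip_force: 9.9
t: 16.68
position: [0.5753, 0.2626, 0.0378]
ee_rot: [0.0, 0.996, -0.093, -0.0]
wrist_force: [-0.1, 0.1, 0.7]
opening: 0.191
grip_force: 9.9
shift [-0.0003  0.      0.0018] n 1 each [-0.0003  0.      0.0018] psi -0.1862 turn z None j6 2.1
```

```bash
python3 -m jog '0 0 0 0 0 0 .026;0 0 0 0 0 0 .026;0 0 -.03 0 0 0 .03;0 0 -.05 0 0 0 .045;0 0 -.045 0 0 0 .045;.027 .0265 0 0 0 0 .045;.027 .0265 0 0 0 0 .045;.027 .0265 0 0 0 0 .045;0 0 0 0 0 0 .045;0 0 0 0 0 0 .045'
python3 - <<'E'
from h import *
s,p=wsnap(); print(p[0]); save("w3",s["pixels"],(80,100,480,400),2,1.3)
for b in pebbles(s,p): print(*b)
E
```

```text
t: 17.92
position: [0.6398, 0.1705, 0.163]
ee_rot: [-0.0, 0.996, -0.093, -0.0]
wrist_force: [-1.2, -1.0, -0.2]
opening: 0.475
grip_force: 0.0
[0.63976772 0.17045209 0.16301737]
[0.3959 0.0904] -0.05 [19.4 35.2] 20 [405. 342.]
[0.4536 0.0867] 0.38 [15.4 43.4] 21 [404. 310.]
[0.4708 0.3249] -0.32 [20.3 97.2] 19 [230. 325.]
[0.4911 0.1652] 0.7 [19.7 24.8] 13 [343. 300.]
[0.5649 0.2887] -0.59 [28.  54.3] 67 [236. 264.]
[0.6033 0.2652] -0.26 [15.9 18.1] 90 [245. 233.]
[0.6099 0.2917] -0.28 [16.5 20.1] 109 [222. 231.]
[0.6724 0.1729] -0.8 [15.4 21. ] 68 [310. 161.]
```

View pics/w3.png

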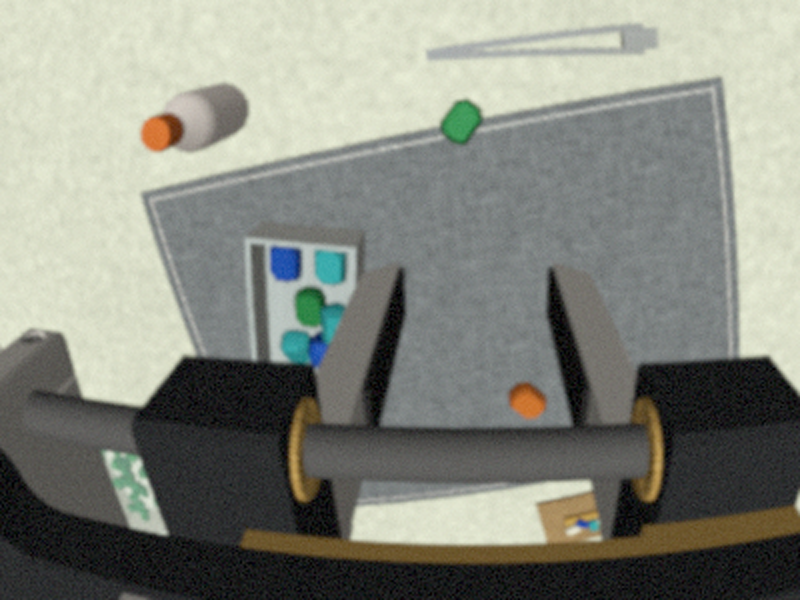

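The crop (2x, origin 80,100) shows the green pebble knocked to the mat's far edge at (461,121). The orange one hasn't moved, at (527,400). Six pebbles lie in the tray. I'll turn to 0.77 and take the green one lengthwise.

```bash
python3 -m jog '0 0 0 0 0 -.16 .045;0 0 0 0 0 -.16 .045;0 0 0 0 0 -.16 .045;0 0 0 0 0 -.16 .045;0 0 0 0 0 -.16 .045;0 0 0 0 0 -.16 .045;.025 .021 .02 0 0 0 .045;0 0 0 0 0 0 .045'
python3 - <<'E'
from h import *
s,p=wsnap()
for b in pebbles(s,p): print(*b)
plan(.6724,.173,.007,.77)
E
```

```text
t: 18.98
position: [0.6716, 0.1736, 0.1398]
ee_rot: [-0.001, 0.926, 0.378, -0.002]
wrist_force: [-0.3, -0.0, 0.1]
opening: 0.48
grip_force: 0.0
[0.4439 0.1105] 0.62 [18.2 30.8] 19 [232. 343.]
[0.4837 0.1444] 0.31 [12.9 50.3] 21 [230. 311.]
[0.6726 0.1724] -0.79 [14.9 20.7] 68 [319. 194.]
[0.562  0.2815] -0.55 [39.8 51.4] 93 [179. 196.]
[0.6027 0.2643] -0.26 [15.8 18.8] 90 [212. 181.]
[0.6095 0.2912] -0.28 [15.9 20.2] 108 [198. 159.]
[0.6994 0.3304] 1.53 [20.2 23.6] 12 [226.  70.]
shift [0.0007 0.0015 0.1342] n 3 each [0.0002 0.0005 0.0447] psi 0.7762 turn z 0.0062 j6 0.97
```

```bash
python3 -m jog '.001 .001 .05 0 0 0 .045;0 0 .05 0 0 0 .045;0 0 .024 0 0 0 .045;0 0 .008 0 0 0 .045;0 0 0 0 0 0 .045;0 0 0 0 0 0 0;0 0 0 0 0 0 0;0 0 0 0 0 0 0;0 0 0 0 0 0 0' 10
python3 -m jog '0 0 -.04 0 0 0 0;0 0 -.05 0 0 0 0;-.0032 -.0358 0 0 0 0 0;-.0032 -.0358 0 0 0 0 0;-.0032 -.0358 0 0 0 0 0;-.0032 -.0358 0 0 0 0 0;-.0032 -.0358 0 0 0 0 0;0 0 0 0 0 .165 0;0 0 0 0 0 .165 0;0 0 0 0 0 .165 0;0 0 0 0 0 .165 0;0 0 0 0 0 .165 0;0 0 0 0 0 .165 0;0 0 0 0 0 0 0'
python3 - <<'E'
from h import *
plan(.5359,.289,.036,-.215)
E
```

```text
t: 20.15
position: [0.6748, 0.1727, 0.0124]
ee_rot: [0.0, 0.926, 0.378, 0.001]
wrist_force: [-0.5, -0.1, 4.3]
opening: 0.253
grip_force: 10.1
t: 21.9
position: [0.537, 0.2892, 0.1005]
ee_rot: [0.0, 0.994, -0.106, -0.0]
wrist_force: [0.4, -0.1, -0.7]
opening: 0.252
grip_force: 9.9
shift [-0.001   0.0003  0.0645] n 2 each [-0.0005  0.0002  0.0322] psi -0.2134 turn z 0.0016 j6 2.19
```

```bash
python3 -m jog '0 0 .04 0 0 0 0;0 0 .024 0 0 0 0;0 0 0 0 0 0 0;0 0 0 0 0 0 .031;0 0 0 0 0 0 .031;0 0 0 0 0 0 .031;0 0 -.03 0 0 0 .034;0 0 -.05 0 0 0 .045;0 0 -.03 0 0 0 .045;-.0063 .0435 0 0 0 0 .045;-.0063 .0435 0 0 0 0 .045;-.0063 .0435 0 0 0 0 .045;0 0 0 0 0 -.178 .045;0 0 0 0 0 -.178 .045;0 0 0 0 0 -.178 .045;0 0 0 0 0 -.178 .045;0 0 0 0 0 -.178 .045;0 0 0 0 0 0 .045'
python3 - <<'E'
from h import *
s,p=wsnap(); print(p[0]); save("w4",s["pixels"],(80,50,480,350),2,1.3)
for b in pebbles(s,p): print(*b)
plan(.491,.1653,.005,.68)
E
```

```text
t: 24.15
position: [0.4911, 0.1659, 0.1476]
ee_rot: [0.0, 0.944, 0.33, 0.001]
wrist_force: [0.6, -0.2, -0.4]
opening: 0.48
grip_force: 0.0
[0.49113658 0.16592034 0.14756675]
[0.4918 0.1653] 0.67 [16.9 22.9] 14 [318. 193.]
[0.5357 0.2936] 1.51 [15.3 22.6] 69 [247.  85.]
[0.5588 0.2917] 1.43 [21.8 33.8] 93 [261.  68.]
[0.5781 0.2772] 1.16 [23.4 33.6] 88 [286.  62.]
[0.6076 0.2637] -0.28 [16.4 22. ] 90 [313.  47.]
[0.614  0.2909] -0.22 [17.3 22.3] 108 [296.  27.]
shift [-0.0006  0.0003  0.1425] n 4 each [-0.0001  0.0001  0.0356] psi 0.6719 turn z -0.0081 j6 1.12
```

View pics/w4.png

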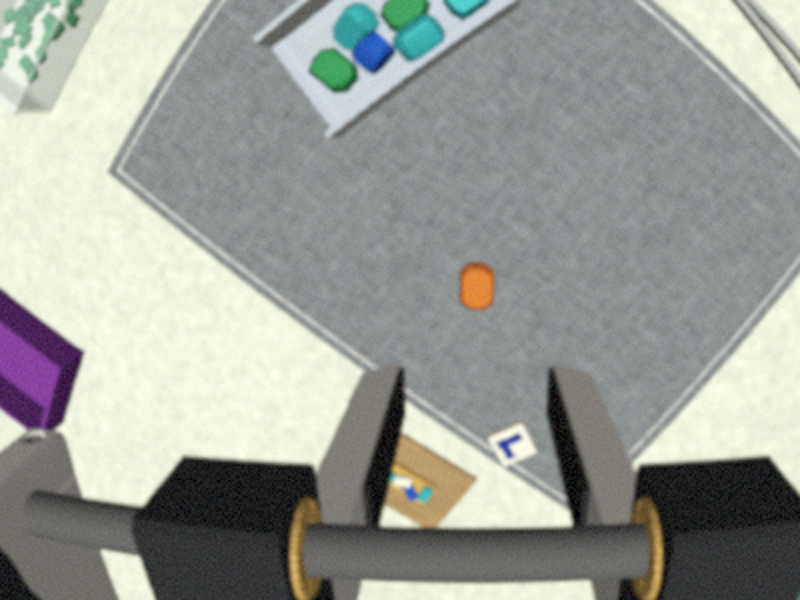

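The crop (2x, origin 80,50) shows the orange pebble at (477,286), centred between the fingers. Seven pebbles are in the tray, the last green at (333,68), and the tile is untouched.

```bash
python3 -m jog '0 0 .05 0 0 0 .045;0 0 .05 0 0 0 .045;0 0 .03 0 0 0 .045;0 0 .01 0 0 0 .045;0 0 0 0 0 0 .045;0 0 0 0 0 0 0;0 0 0 0 0 0 0;0 0 0 0 0 0 0;0 0 0 0 0 0 0' 10
python3 -m jog '0 0 -.04 0 0 0 0;0 0 -.05 0 0 0 0;.0335 -.0188 0 0 0 0 0;.0335 -.0188 0 0 0 0 0;.0335 -.0188 0 0 0 0 0;0 0 0 0 0 .177 0;0 0 0 0 0 .177 0;0 0 0 0 0 .177 0;0 0 0 0 0 .177 0;0 0 0 0 0 .177 0;0 0 0 0 0 0 0'
python3 - <<'E'
from h import *
plan(.535,.272,.036,-.215)
E
```

```text
t: 25.32
position: [0.4916, 0.166, 0.0079]
ee_rot: [0.0, 0.944, 0.331, 0.001]
wrist_force: [-0.8, -0.3, 3.8]
opening: 0.188
grip_force: 10.0
t: 26.7
position: [0.534, 0.2726, 0.0967]
ee_rot: [0.0, 0.995, -0.104, -0.0]
wrist_force: [0.0, 0.5, -0.7]
opening: 0.191
grip_force: 10.0
shift [0.0011 0.0004 0.0607] n 2 each [0.0006 0.0002 0.0303] psi -0.2082 turn z 0.0068 j6 2.16
```

```bash
python3 -m jog '0 0 .04 0 0 0 0;0 0 .02 0 0 0 0;0 0 0 0 0 0 0;0 0 0 0 0 0 .025;0 0 0 0 0 0 .025;0 0 0 0 0 0 .025;0 0 -.03 0 0 0 .028;0 0 -.05 0 0 0 .05;0 0 -.05 0 0 0 .094;0 0 -.03 0 0 0 .094;.02 -.01 0 0 0 0 .094;.014 -.007 0 0 0 0 .094;0 0 0 0 0 0 .094;0 0 0 0 0 0 .094'
python3 - <<'E'
from h import *
s,p=wsnap(); print(p[0]); save("w5",s["pixels"],(210,80,460,280),3.2,1.3)
for b in pebbles(s,p): print(*b)
plan(.571,.281,.02,-.225)
E
```

```text
t: 28.45
position: [0.5705, 0.2821, 0.1968]
ee_rot: [0.0, 0.994, -0.105, -0.0]
wrist_force: [0.7, -0.1, -0.5]
opening: 0.986
grip_force: 0.0
[0.57049567 0.28211834 0.19682017]
[0.523  0.2747] -0.19 [18.8 25.3] 14 [332. 217.]
[0.5571 0.2858] -0.58 [39.  65.2] 110 [319. 191.]
[0.6061 0.2628] -0.21 [15.4 20.4] 90 [327. 151.]
[0.6125 0.2899] -0.21 [14.3 21.6] 109 [304. 150.]
shift [0.0009 0.001  0.1769] n 4 each [0.0002 0.0002 0.0442] psi -0.21 turn z 0.015 j6 2.15
```

View pics/w5.png

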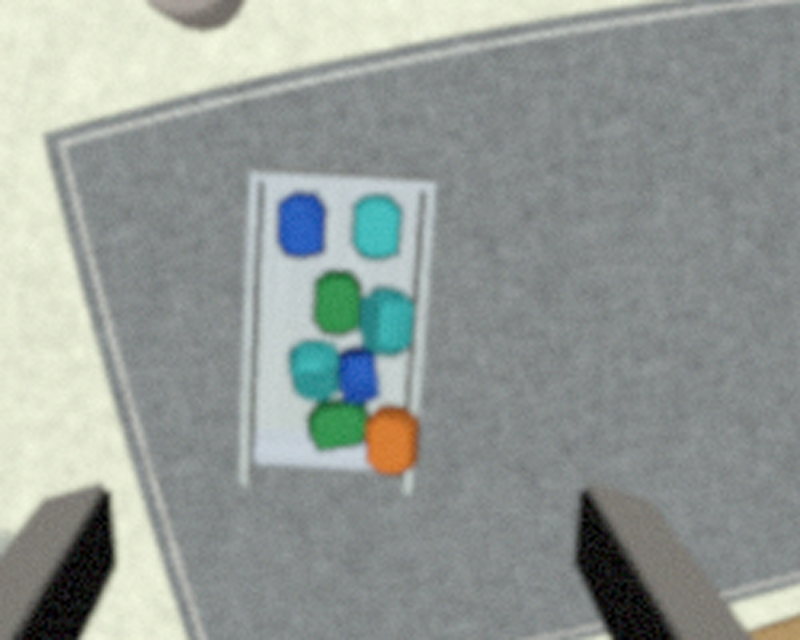

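The crop (3.2x, origin 210,80) shows all eight pebbles in the tray, with the orange one close to the lip at (392,440). The tray's top corners are (252,172), (435,184), (408,492) and (245,485).

Run:
```python
from h import *
s,p=wsnap(); W=np.array([onto(s,a/3.2+210,b/3.2+80,.032,p) for a,b in [(252,172),(435,184),(408,492),(245,485)]]); print(W.round(4))
f=(W[0]+W[1])/2; b=(W[2]+W[3])/2; print(f,b,(f+b)/2,np.linalg.norm(f-b),np.linalg.norm(W[0]-W[1]),np.arctan2(*(f-b)[::-1]))
c=(f+b)/2; plan(c[0],c[1],.010,-.225)
```

```text
[[0.6362 0.3012]
 [0.6189 0.24  ]
 [0.5089 0.2711]
 [0.5243 0.3302]]
[0.62757827 0.27056521] [0.51661315 0.30066478] [0.57209571 0.28561499] 0.11497496505311026 0.06357547503125116 -0.2648788703662096
shift [ 0.001  -0.0037  0.1871] n 5 each [ 0.0002 -0.0007  0.0374] psi -0.2099 turn z 0.0151 j6 2.15
```

```bash
python3 -m jog '.001 -.0035 .04 0 0 .055 .094;0 0 .05 0 0 0 .094;0 0 .05 0 0 0 .094;0 0 .035 0 0 0 .094;0 0 .011 0 0 0 .094;0 0 0 0 0 0 .094;0 0 0 0 0 0 .07;0 0 0 0 0 0 .06;0 0 0 0 0 0 .06;0 0 0 0 0 0 .06;0 0 0 0 0 0 .06' 30
python3 -m jog '0 0 -.004 0 0 0 .06;0 0 -.008 0 0 0 .06;0 0 -.012 0 -.03 0 .06;0 0 -.016 0 -.04 0 .06;0 0 -.02 0 -.04 0 .06;0 0 -.02 0 -.04 0 .06;0 0 -.02 0 -.04 0 .06;0 0 -.02 0 0 0 .06;0 0 0 0 0 0 .06'
python3 - <<'E'
from h import *
s,p=wsnap(); print(p[0],r.sense()["joint_positions"].round(2)); save("w6",s["pixels"],(180,80,480,320),2.2,1.3)
E
```

```text
t: 29.92
position: [0.5732, 0.2857, 0.0119]
ee_rot: [-0.0, 0.991, -0.132, 0.001]
wrist_force: [-0.5, -0.5, 3.6]
opening: 0.674
grip_force: 30.0
t: 31.05
position: [0.5845, 0.2827, 0.132]
ee_rot: [-0.013, 0.987, -0.132, -0.092]
wrist_force: [0.4, 0.6, -2.3]
opening: 0.678
grip_force: 30.0
[0.58453836 0.2827311  0.13203018] [0.31 0.45 1.09 0.1  1.76 2.16]
```

View pics/w6.png

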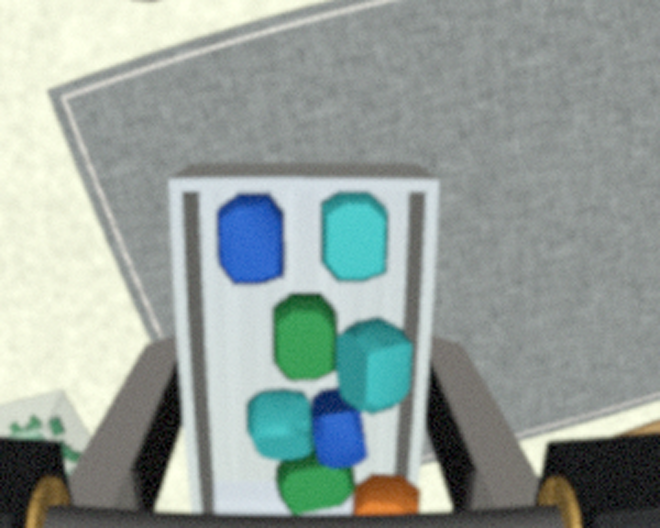

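The crop (2.2x, origin 180,80) shows all eight pebbles aboard and the tray held level across the fingers. Now carrying it to the bowl.

Run:
```python
from h import *
plan(.5737,-.2103,.205,-.352,.033)
```

```text
shift [ 0.1036  0.4783 -0.0958] n 16 each [ 0.0065  0.0299 -0.006 ] psi -0.2652 turn z 0.0868 j6 2.16
```

```bash
python3 -m jog '.002 .008 -.003 0 0 0 .06;.004 .016 -.006 0 0 0 .06;.005 .024 -.006 0 0 0 .06;.0065 .03 -.006 0 0 0 .06;.0065 .03 -.006 0 0 0 .06;.0065 .03 -.006 0 0 0 .06;.0065 .03 -.006 0 0 0 .06;.0065 .03 -.006 0 0 0 .06;.0065 .03 -.006 0 0 0 .06;.0065 .03 -.006 0 0 0 .06;.0065 .03 -.006 0 0 0 .06;.0065 .03 -.006 0 0 0 .06;.0065 .03 -.006 0 0 0 .06;.0065 .03 -.006 0 0 0 .06;.0065 .03 -.006 0 0 0 .06;.0065 .03 -.006 0 0 0 .06;.006 .028 -.004 0 0 0 .06;.005 .024 -.002 0 0 0 .06;.003 .018 0 0 0 0 .06;.001 .008 0 0 0 0 .06'
python3 - <<'E'
from h import *
plan(.5737,-.2103,.19,-.352,.033); q=r.sense(); print(q["position"],q["joint_positions"].round(2),q["opening"])
E
```

```text
t: 33.6
position: [0.5702, -0.2498, 0.2062]
ee_rot: [-0.013, 0.987, -0.132, -0.094]
wrist_force: [-0.2, -0.1, -2.1]
opening: 0.675
grip_force: 30.0
shift [-0.0038 -0.039   0.0173] n 2 each [-0.0019 -0.0195  0.0086] psi -0.2662 turn z 0.0858 j6 1.34
[ 0.57016214 -0.24980524  0.20623529] [-0.48  0.4   1.   -0.04  1.93  1.34] 0.6752111082728501
```

```bash
python3 -m jog '-.001 -.012 .004 0 0 0 .06;-.002 -.015 .006 0 0 0 .06;-.001 -.012 .005 0 0 0 .06;0 0 .002 0 0 .045 .06;0 0 0 0 0 .041 .06;0 0 0 0 0 0 .06'
python3 - <<'E'
from h import *
q=r.sense(); W=Ro.from_quat(np.roll(q["ee_rot"],-1)).as_matrix(); print(W.round(3)); plan(.5737,-.2103,.187,-.352,.033)
s,p=wsnap(); print(len(pebbles(s,p))); save("w7",s["pixels"],(160,60,500,340),1.6,1.3)
E
```

```text
t: 34.35
position: [0.5741, -0.2077, 0.1905]
ee_rot: [-0.009, 0.98, -0.173, -0.095]
wrist_force: [0.8, -0.7, -2.1]
opening: 0.673
grip_force: 30.0
[[ 0.922 -0.34  -0.183]
 [-0.337 -0.94   0.049]
 [-0.188  0.016 -0.982]]
shift [0.0011 0.0026 0.0033] n 1 each [0.0011 0.0026 0.0033] psi -0.3504 turn z 0.0016 j6 1.49
1
```

View pics/w7.png

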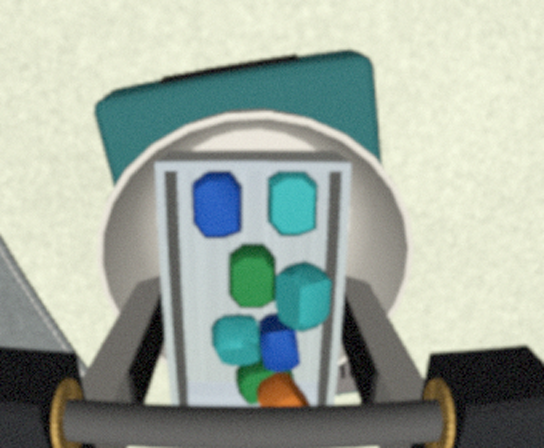

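```bash
python3 -m jog '.001 .0025 .007 0 .08 0 .06;0 0 0 0 .12 0 .06;0 0 0 0 .12 0 .06;0 0 0 0 .12 0 .06;0 0 0 0 .12 0 .06;0 0 0 0 .12 0 .06;0 0 0 0 .12 0 .06;0 0 0 0 .12 0 .06;0 0 0 0 .12 0 .06;0 0 0 0 .12 0 .06;0 0 0 0 .12 0 .06;0 0 0 0 .12 0 .06;0 0 0 0 .04 0 .06;0 0 0 0 0 0 .06;0 0 0 0 0 0 .06;0 0 0 0 0 0 .06;0 0 0 0 0 0 .06'
python3 - <<'E'
from h import *
q=r.sense(); W=Ro.from_quat(np.roll(q["ee_rot"],-1)).as_matrix(); print(W.round(3),q["joint_positions"].round(2),q["wrist_force"])
s=eyes.snapshot("wrist"); t=eyes.snapshot("top"); 
a=bright(s["pixels"][40:360,140:520],1.3); b=cv2.resize(bright(t["pixels"][150:250,320:415],1.8),(380,320),interpolation=cv2.INTER_CUBIC)
cv2.imwrite("pics/p1.png",np.hstack([a,b])[:,:,::-1])
E
```

```text
t: 36.52
position: [0.5784, -0.2033, 0.1859]
ee_rot: [0.092, 0.823, -0.132, 0.544]
wrist_force: [-0.5, 0.3, 0.3]
opening: 0.68
grip_force: 30.0
[[ 0.372 -0.318  0.872]
 [-0.117 -0.948 -0.295]
 [ 0.921  0.007 -0.39 ]] [-0.55 -0.36  2.25  1.13  0.23  0.36] [-0.4835282   0.30990361  0.26687981]
```

View pics/p1.png

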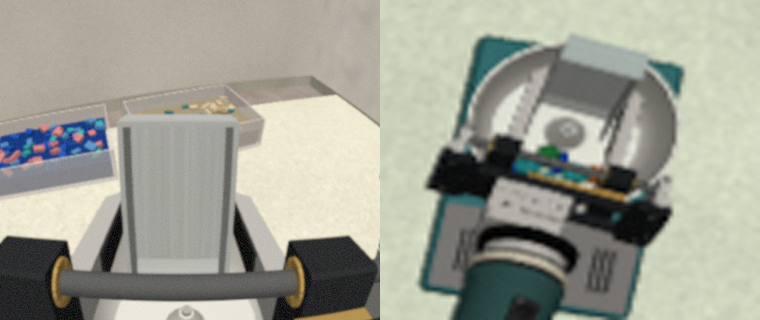

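Left panel: the visible tray floor is empty. Right panel: pebbles show in the bowl, partly hidden by the gripper. A small shake, then I'll raise and level the tray.

```bash
python3 -m jog '.006 0 0 0 0 0 .06;-.006 0 0 0 0 0 .06;.006 0 0 0 0 0 .06;-.006 0 0 0 0 0 .06;0 0 0 0 0 0 .06;.014 0 -.006 0 -.04 0 .06;.02 0 -.008 0 -.08 0 .06;.02 0 -.008 0 -.1 0 .06;0 0 0 0 -.12 0 .06;0 0 0 0 -.12 0 .06;0 0 0 0 -.12 0 .06;0 0 0 0 -.12 0 .06;0 0 0 0 -.12 0 .06;0 0 0 0 -.12 0 .06;0 0 0 0 -.12 0 .06;0 0 0 0 -.11 0 .06;0 0 0 0 0 0 .06'
python3 -m jog '-.02 -.04 0 0 0 0 .06;-.02 -.04 0 0 0 0 .06;-.02 -.04 0 0 0 0 .06;-.01 -.04 0 0 0 0 .06;0 0 0 0 0 0 .06'
python3 - <<'E'
from h import *
q=r.sense(); W=Ro.from_quat(np.roll(q["ee_rot"],-1)).as_matrix(); print(W.round(3),q["joint_positions"].round(2),q["wrist_force"])
s=eyes.snapshot("wrist"); t=eyes.snapshot("top"); 
a=bright(s["pixels"][40:360,140:520],1.3); b=cv2.resize(bright(t["pixels"][150:250,320:415],1.8),(380,320),interpolation=cv2.INTER_CUBIC)
cv2.imwrite("pics/p2.png",np.hstack([a,b])[:,:,::-1])
plan(.572,.2856,.15,-.265)
E
```

```text
t: 38.75
position: [0.5857, -0.2001, 0.2325]
ee_rot: [0.004, 0.988, -0.154, 0.017]
wrist_force: [0.9, -0.4, -0.2]
opening: 0.677
grip_force: 30.0
t: 39.38
position: [0.5654, -0.0231, 0.2321]
ee_rot: [0.004, 0.988, -0.151, 0.019]
wrist_force: [-0.4, -0.2, 0.3]
opening: 0.679
grip_force: 30.0
[[ 0.953 -0.299  0.037]
 [-0.299 -0.954 -0.013]
 [ 0.039  0.001 -0.999]] [-0.14  0.09  1.32 -0.01  1.7   1.74] [-0.36349012 -0.17555103  0.30377666]
shift [-0.0913 -0.2989  0.0776] n 8 each [-0.0114 -0.0374  0.0097] psi -0.3074 turn z -0.0424 j6 1.74
```

View pics/p2.png

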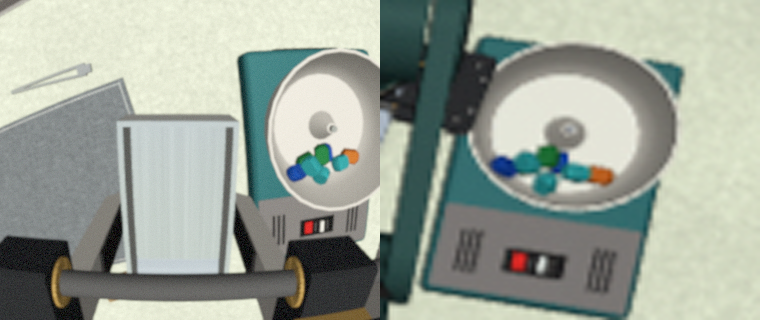

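The tray is empty, and all eight pebbles are in the bowl around (320,165) in the left panel: two blue, two green, three teal, one orange. The switch still shows red. Setting the tray back.

```bash
python3 -m jog '-.0114 -.0374 .006 0 -.019 0 .06;-.0114 -.0374 .006 0 -.02 0 .06;-.0114 -.0374 .006 0 0 0 .06;-.0114 -.0374 .006 0 0 -.042 .06;-.0114 -.0374 .006 0 0 0 .06;-.0114 -.0374 .006 0 0 0 .06;-.0114 -.0374 .006 0 0 0 .06;-.0114 -.0374 .006 0 0 0 .06;0 0 .04 0 0 0 .06;0 0 .04 0 0 0 .06;0 0 .03 0 0 0 .06;0 0 0 0 0 0 .06'
python3 - <<'E'
from h import *
q=r.sense(); W=Ro.from_quat(np.roll(q["ee_rot"],-1)).as_matrix(); print(W.round(3)); plan(.572,.2856,.0125,-.265)
E
```

```text
t: 40.98
position: [0.5616, 0.2843, 0.0688]
ee_rot: [0.003, 0.991, -0.134, -0.004]
wrist_force: [-0.2, -0.9, -1.5]
opening: 0.677
grip_force: 30.0
[[ 0.964 -0.265 -0.009]
 [-0.265 -0.964 -0.004]
 [-0.007  0.007 -1.   ]]
shift [ 0.0101 -0.0043  0.0562] n 2 each [ 0.005  -0.0022  0.0281] psi -0.268 turn z -0.003 j6 2.22
```

```bash
python3 -m jog '.005 -.002 .02 0 .006 0 .06;.005 -.002 .02 0 0 0 .06;0 0 .01 0 0 0 .06;0 0 .003 0 0 0 .06;0 0 0 0 0 0 .06'
python3 -m jog '0 0 .002 0 0 0 .06;0 0 .001 0 0 0 .06;0 0 0 0 0 0 .06'
```

```text
t: 41.6
position: [0.5741, 0.2879, 0.0197]
ee_rot: [0.001, 0.991, -0.132, 0.002]
wrist_force: [-0.5, 0.1, -0.8]
opening: 0.68
grip_force: 30.0
t: 41.98
position: [0.574, 0.2879, 0.0165]
ee_rot: [0.001, 0.991, -0.132, 0.002]
wrist_force: [-0.4, -0.4, -1.5]
opening: 0.68
grip_force: 30.0
```

```bash
python3 -m jog '0 0 .002 0 0 0 .06;0 0 .002 0 0 0 .06;0 0 .001 0 0 0 .06;0 0 0 0 0 0 .06;0 0 0 0 0 0 .068;0 0 0 0 0 0 .075;0 0 0 0 0 0 .094;0 0 0 0 0 0 .094;0 0 0 0 0 0 .094;0 0 -.03 0 0 0 .094;0 0 -.05 0 0 0 .094;0 0 -.05 0 0 0 .094;0 0 -.05 0 0 0 .094;0 0 0 0 0 0 .094'
python3 - <<'E'
from h import *
s,p=wsnap(); save("w8",s["pixels"],(160,60,500,340),1.6,1.3)
plan(.4085,-.1800,.16,-.185,.04)
E
```

```text
t: 43.72
position: [0.576, 0.2894, 0.1981]
ee_rot: [-0.002, 0.991, -0.132, 0.007]
wrist_force: [1.0, -0.3, -0.2]
opening: 1.003
grip_force: 0.0
shift [-0.0374  0.4961  0.0332] n 13 each [-0.0029  0.0382  0.0026] psi -0.2657 turn z -0.0807 j6 2.22
```

View pics/w8.png

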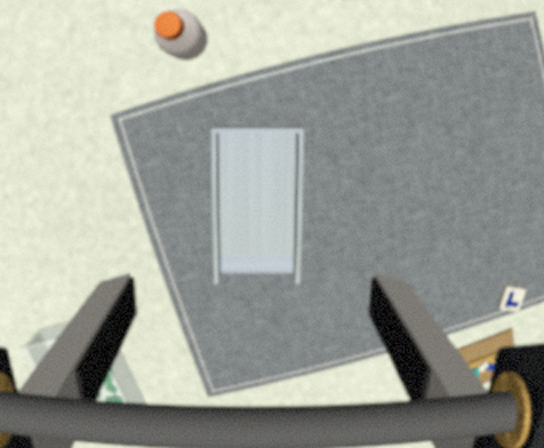

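The crop (1.6x) shows the empty tray flat on the mat at (257,205), with tile and glue in place. Now switching on.

```bash
python3 -m jog '-.0029 .0382 .0026 0 0 0 .024;-.0029 .0382 .0026 0 0 0 .024;-.0029 .0382 .0026 0 0 0 .024;-.0029 .0382 .0026 0 0 0 .024;-.0029 .0382 .0026 0 0 0 .024;-.0029 .0382 .0026 0 0 0 .024;-.0029 .0382 .0026 0 0 0 .024;-.0029 .0382 .0026 0 0 0 .024;-.0029 .0382 .0026 0 0 0 .024;-.0029 .0382 .0026 0 0 0 .024;-.0029 .0382 .0026 0 0 0 .024;-.0029 .0382 .0026 0 0 0 .024;-.0029 .0382 .0026 0 0 0 .024;0 0 0 0 0 -.08 .024;0 0 0 0 0 0 .024;0 0 0 0 0 0 .024'
python3 - <<'E'
from h import *
s,p=wsnap(); px=s["pixels"]; h=cv2.cvtColor(px,cv2.COLOR_RGB2HSV)
m=((h[...,0]<8)|(h[...,0]>172))&(h[...,1]>150)&(h[...,2]>80); m[:120]=0; m[250:]=0; m[:,:200]=0; m[:,420:]=0
y,x=np.nonzero(m); print(len(x),x.mean(),y.mean(),onto(s,x.mean(),y.mean(),.055,p))
u,v=int(x.mean()),int(y.mean()); print(px[v,u-20:u+40].min(1))
plan(.4075,-.1804,.0575,-.185)
E
```

```text
t: 45.78
position: [0.4062, -0.1804, 0.1571]
ee_rot: [0.001, 0.996, -0.093, 0.001]
wrist_force: [0.4, 0.7, 0.9]
opening: 0.255
grip_force: 0.0
241 296.68879668049794 201.14522821576764 [ 0.4106707  -0.16096696]
[ 99  99  96  97  94  95  93  73  49  33  20  20  17  13  13  27  25  34
  33  27  30  26  42  30  42  37  35  33  13  34  48  62  64  46  33  28
  37  76 118 151 169 173 170 154 123  74  34  29  26  38  49  64  44  25
  19  17  25  29  12  27]
shift [ 0.0008 -0.0003  0.1   ] n 3 each [ 0.0003 -0.0001  0.0333] psi -0.1858 turn z -0.0008 j6 1.21
```

```bash
python3 -m jog '.001 0 .04 0 0 0 .024;.001 0 .03 0 0 0 .024;0 0 .02 0 0 0 .024;0 0 .009 0 0 0 .024;0 0 0 0 0 0 .024'
python3 -m jog '0 -.005 0 0 0 0 .024;0 -.004 0 0 0 0 .024;0 -.003 0 0 0 0 .024;0 -.003 0 0 0 0 .024;0 -.003 0 0 0 0 .024;0 -.002 0 0 0 0 .024;0 0 0 0 0 0 .024'
python3 -m jog '0 .010 0 0 0 0 .024;0 0 -.03 0 0 0 .024;0 0 -.05 0 0 0 .024;0 0 -.05 0 0 0 .05;0 0 0 0 0 0 .05'
python3 - <<'E'
from h import *
s,p=wsnap(); px=s["pixels"]; h=cv2.cvtColor(px,cv2.COLOR_RGB2HSV); sub=h[120:230,250:400]
for n,m in [("green",(abs(sub[...,0].astype(int)-60)<15)),("red",((sub[...,0]<8)|(sub[...,0]>172)))]: 
    m=m&(sub[...,1]>120)&(sub[...,2]>60); print(n,m.sum())
save("end",px,None,1.2,1.3)
E
```

```text
t: 46.45
position: [0.4089, -0.1812, 0.0591]
ee_rot: [0.001, 0.996, -0.093, 0.001]
wrist_force: [-1.0, -0.4, 0.2]
opening: 0.254
grip_force: 0.0
t: 47.32
position: [0.4123, -0.1613, 0.0587]
ee_rot: [0.001, 0.996, -0.093, 0.001]
wrist_force: [0.7, -0.5, 0.2]
opening: 0.256
grip_force: 0.0
t: 47.95
position: [0.4126, -0.1729, 0.1941]
ee_rot: [0.003, 0.996, -0.093, 0.006]
wrist_force: [0.1, 0.8, -0.3]
opening: 0.434
grip_force: 0.0
green 0
red 212
```

View pics/end.png

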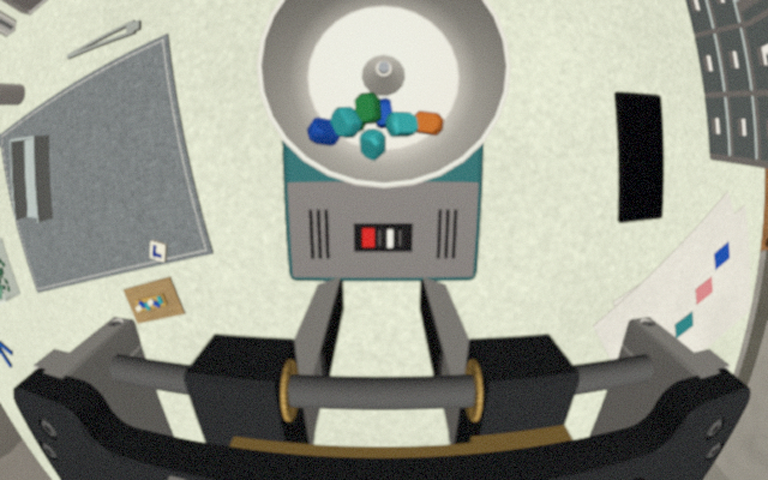

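Red still shows at (368,238), with the ridge at (390,238), so the tips ran too high at z 0.0587. The bowl's contents are fine. I'll repeat it lower.

```bash
python3 - <<'E'
from h import *
s,p=wsnap(); R=onto(s,390/1.2,238/1.2,.059,p); print(R); plan(R[0],R[1],.0568,-.185)
E
python3 -m jog '-.001 0 .04 0 0 0 .024;-.001 0 .04 0 0 0 .024;-.001 .005 .035 0 0 0 .024;0 0 .017 0 0 0 .024;0 0 0 0 0 0 .024'
python3 - <<'E'
from h import *
plan(.4075,-.1804,.0568,-.185); print(r.sense()["wrist_force"])
E
```

```text
[ 0.40609585 -0.1792337 ]
shift [-0.0032  0.008   0.1323] n 3 each [-0.0011  0.0027  0.0441] psi -0.1859 turn z -0.0009 j6 1.23
t: 48.68
position: [0.4062, -0.1757, 0.0563]
ee_rot: [0.001, 0.996, -0.093, 0.001]
wrist_force: [0.1, 0.1, 1.0]
opening: 0.256
grip_force: 0.0
shift [ 0.0022  0.0043 -0.0005] n 1 each [ 0.0022  0.0043 -0.0005] psi -0.186 turn z -0.001 j6 1.22
[0.12501162 0.05848457 1.02555503]
```

```bash
python3 -m jog '0 -.004 0 0 0 0 .024;0 -.003 0 0 0 0 .024;0 -.003 0 0 0 0 .024;0 0 0 0 0 0 .024'
python3 -m jog '0 -.003 0 0 0 0 .024;0 -.003 0 0 0 0 .024;0 -.001 0 0 0 0 .024;0 0 0 0 0 0 .024'
python3 -m jog '0 .007 0 0 0 0 .024;0 0 -.03 0 0 0 .024;0 0 -.05 0 0 0 .024;0 0 -.05 0 0 0 .05;0 0 0 0 0 0 .05;0 0 0 0 0 0 .05'
python3 - <<'E'
from h import *
s,p=wsnap(); px=s["pixels"]; h=cv2.cvtColor(px,cv2.COLOR_RGB2HSV); sub=h[120:240,250:400]
for n,m in [("green",(abs(sub[...,0].astype(int)-60)<15)),("red",((sub[...,0]<8)|(sub[...,0]>172)))]: 
    m=m&(sub[...,1]>120)&(sub[...,2]>60); y,x=np.nonzero(m); print(n,m.sum(),(x.mean()+250,y.mean()+120) if len(x) else "")
E
```

```text
t: 49.18
position: [0.4087, -0.1661, 0.0571]
ee_rot: [0.001, 0.996, -0.093, 0.002]
wrist_force: [-1.0, -1.6, -1.8]
opening: 0.257
grip_force: 1.0
t: 49.68
position: [0.4103, -0.1592, 0.0575]
ee_rot: [0.001, 0.996, -0.093, 0.002]
wrist_force: [-0.1, 0.1, 0.5]
opening: 0.254
grip_force: 0.0
t: 50.42
position: [0.4081, -0.1662, 0.1867]
ee_rot: [0.001, 0.996, -0.093, 0.001]
wrist_force: [-0.3, 0.7, 0.2]
opening: 0.525
grip_force: 0.0
green 220 (np.float64(337.83636363636367), np.float64(192.58636363636364))
red 0
```

Run:
```python
from plant import r
print(r.sign_off())
```

```text
the job is handed in; nothing more can be done
None
```

I've handed the job in: the polisher was switched off, all eight pebbles (five gathered from the mat, three already in the tray) were tipped into the bowl, the empty tray was set flat on the mat, and the switch is back on (green showing) after a second try.

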